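Tare the tea-room dial scale with the bowl on it

ROBOT

A 7-joint arm with a two-finger parallel gripper is mounted at the origin on the work surface. World frame = base frame: x ahead of the robot, y to its left, z up, the work surface at z = 0. Lengths are in mm, angles in rad, forces in N, time in s.
With the tool pointing down it reaches from about 400 to 850 mm from the base axis. Payload 6.9 kg.
Tool frame: the origin (TCP) lies midway between the tips of the shut fingers; the grasp point (between the pads) lies 19 mm behind it (env.tcp_to_grasp is the distance from the TCP to the grasp point, in mm); z points along the fingers, y is the direction in which the jaws open and shut (so a half turn about z gives the same grasp; the last joint's range is limited). The gripper opens to 85 mm and grips with 20 to 120 N. Pads are 22 mm wide; open, the fingers measure 114 mm over their backs; the gripper's body (76 mm by 85 mm) begins 54 mm behind the grasp point. The pads swing forward as they close: fully open they stand 13 mm farther back than shut.
Start: joints at [1.298, 0.507, -0.238, 1.5, 0.126, 1.149, -0.155], TCP at [230.518, -580.924, 231.275] pointing down, gripper open.
Joint ranges: [-3.08, 3.08], [-0.24, 2.05], [-1.43, 1.35], [0, 2.5], [-1.52, 4.66], [0.17, 1.96], [-2.89, 2.89]. Speed limits (rad/s): [2.39, 2.39, 3.14, 3.14, 3.14, 3.14, 3.14].

INTERFACE

Orientations are given as a unit quaternion [x, y, z, w].
In Python, from workcell import env gives the robot as it stands.
- The arm moves only by the shell command python3 -m crank 'ROWS' [FORCE]. ROWS is JSON, a list that holds one entry, the list of rows, each a list of 5 numbers: the finger opening in m, from 0 to 0.0854, then the shift along the tool's x, y, z in m, then the turn about the tool's z in degrees. In form: [[[fingers, tx, ty, tz, roll], ...]]. A call has 1 to 20 rows; each row shifts and turns the pose as measured when the row begins, along the tool's axes as they then stand; what a row does not reach is not made up. A row lasts 1/8 s, in which the tool goes at most 62.5 mm and 10.7 degrees, less where a joint would pass 70% of its speed; a pose out of reach is approached as far as the arm can. A call is refused whole if a number of a shift passes 0.0625 or a number of a turn 10.7, either way. A call with a gripper value outside its range is refused whole. The fingers move at their own pace and stop on an object; FORCE is the grip in N (left out, the last holds). Time passes only in rows, so rows that do not move let the fingers close. It gives the time, the measured TCP pose, the force and the opening at its end, in the units of the state.
- env.read_state(): the state, without advancing time (a new reading comes with each control period).
- env.read_camera(name): name is "scene" or "top" or "wrist"; returns a dict with "img" (400x640x3 uint8, red, green, blue), "K" (3x3 intrinsics, pixels), "R" (3x3) and "t" (3): a world point X has camera coordinates R X + t; the wrist camera has in their place "hand_eye" (4x4, takes a point from camera to tool coordinates, whose origin is the TCP and whose axes are the flange's). Camera axes: x right, y down, z forward; pixel columns grow to the right and rows downward; lengths in mm; the calibration is good to about 2 mm. A picture is of the moment at which its call begins: read the wrist's pose just before it. There is no depth.
- env.sign_off(): hands the job in, once; it reports no verdict.
The state is a dict: "time_s": time; "joints": joint angles; "qvel": joint speeds; "joint_efforts": joint torques, N m; "ee_pos": TCP position; "tool_rot": TCP orientation; "contact_force": force on the tool from outside, world axes, zero at the start; "torque": the same for the moment, N m; "width": finger opening in mm.
Only numpy, scipy, OpenCV 4.12 (cv2) and the standard library are available. Lean on these libraries where they do the work, as an engineer would, in place of code of your own. Each camera call takes 0.05 s, during which the arm holds its last target.

TASK

Stand the small green Oribe bowl upright in the middle of the dial scale's pan, let go, and then zero the scale for it: with one fingertip, roll the small edge wheel in the scale's top until the tip of the needle stands over the red zero mark of the dial. Press the wheel and every other part of the scale only lightly, do not push the pan down to its stop, and leave the sweets box, the iron trivet and the silver scoop where they are.

Things in the scene. Friction and masses are not known exactly. Their poses are not given: they have to be found in the camera images.
- scale: cream dial scale, fixed, 150 (x) by 280 mm (y), flat deck 42 mm above the shelf; origin under its centre on the shelf. To a user on its -x side looking along +x: round pan on the left (y = +74 mm), dial under glass (y = -42 mm, steel rim 100 mm across, top 52 mm above the shelf), zero wheel at the right end (y = -120 mm). Robot forces over 14 N on any part damage it
- wheel_top (a point): top of the zero wheel, at y = -120 mm on the scale, 48 mm above the shelf; axes as the scale's. Dark ribbed wheel 36 mm across, 10 mm wide, axle along the scale's y; only its top 6 mm stand out of the deck: roll it with a fingertip pressed on its top and drawn along x. Rigid, no spring; needs 3 N along the rim to turn, stays put; a fingertip slips below about 5 N of pressure, over 14 N harms it
- zero_wheel (a joint): angle of the zero wheel (rad), positive as its top is drawn towards the user (the scale's -x); 18 mm of fingertip travel is 1 rad; its limits are -2 and 8
- dial_card (a joint): angle of the white dial card with its black division lines (rad), positive clockwise seen from above; 0 when its red zero mark points along the scale's +x. It lies under glass and is turned only by the zero wheel, 0.6 rad for each radian of the wheel, in the positive sense for positive wheel
- needle (a joint): angle of the black needle (rad), positive clockwise seen from above; 0 with the pan empty (pointing along the scale's +x). It turns 5.76 rad for 1 kg on the pan and stays under the glass. The scale is zeroed when needle and dial_card are equal
- pan (a joint): how far the sprung pan is pressed down (m): 0 empty, 14 mm for 1 kg, 15.5 mm at its stop; 0.7 N for each mm
- pan_top (a point): centre of the upper face of the round metal pan, 62 mm above the shelf when empty; the flat of the pan is 120 mm across with a rim 2 mm high; the axes are the scale's
- needle_tip (a point): tip of the needle, 36 mm from the centre of the dial
- zero_mark (a point): middle of the red zero mark on the dial card, 36 mm from the centre of the dial; the mark is a red bar 13 mm long and 5 mm wide
- bowl: small thick-walled bowl, dark green, cream foot; 62 mm across at the rim, 59 mm across 16 mm above its foot, 42 mm across at the foot, 50 mm tall, wall 5 mm, open on top; 0.15 to 0.24 kg; origin at the centre of its underside, z up. It may stand on either side of the scale
- sweets_box: black lacquered sweets box with a lid, 114 by 114 mm and 57 mm tall; origin at the centre of its underside. Leave it alone
- trivet: squat iron kettle trivet, a ring on three legs, 129 mm across and 51 mm tall; origin at the centre of its underside. Leave it alone
- scoop: silver tea scoop 170 mm long, lying flat; leave it alone
Mind the look-alikes: they are no part of the job. What is shaped like the bowl but pink or yellow is not meant.

How it is judged:
By the outcome, as a careful person would: the job done as asked, in the order asked, and still so for the second after the job is handed in, with the robot touching nothing.
It also fails if it takes over 72 s, if anything falls off the work surface, if the arm or the gripper's body presses on something with over 40 N, if the wrist force passes 120 N, or if a joint passes its speed limit or range.

## Working session

There is one attempt and no reset: what is moved stays moved. The work goes in short steps, Python scripts to look and compute and a shell command to move; the robot and the scene stay as the last step left them, time stands still between calls to the robot, and variables do not carry over. Pictures are saved under pics/ and viewed, and the job is handed in when it is done.

```bash
ls; mkdir -p pics
python3 - <<'E'
from workcell import env
import cv2
s=env.read_state(); print({k:s[k] for k in('time_s','ee_pos','tool_rot','contact_force','width')})
for n in('scene','top','wrist'):
    c=env.read_camera(n); cv2.imwrite(f'pics/{n}0.png',c['img'][:,:,::-1])
    print(n,{k:v.tolist() for k,v in c.items() if k!='img'})
E
```

```text
pics
{'time_s': 0.0, 'ee_pos': array([ 230.31038155, -580.47383612,  230.4071525 ]), 'tool_rot': array([ 9.82210023e-01,  1.87783473e-01, -1.84476562e-04, -8.95990067e-04]), 'contact_force': array([-1.13342961, -0.37195793, -0.68560767]), 'width': 85.24707496057185}
scene {'K': [[372.21445280468646, 0.0, 316.3678711152009], [0.0, 372.21445280468646, 200.9876433177818], [0.0, 0.0, 1.0]], 'R': [[0.4989164646737326, 0.8666122784855725, -0.008094445966756122], [0.7063940380249034, -0.41205290599153604, -0.575517042064613], [-0.5020854751138847, 0.2814170596143293, -0.8177497259172211]], 't': [-278.53467859431936, -379.06946835683766, 1427.9043035459501]}
top {'K': [[375.3456278202795, 0.0, 319.2759371403885], [0.0, 375.3456278202795, 204.6681500387006], [0.0, 0.0, 1.0]], 'R': [[0.03273446103471527, -0.9994510863563473, -0.005097160178363763], [-0.971942643888086, -0.030644114118654357, -0.23321328277291622], [0.2329290708619343, 0.012588258457787986, -0.9724122498695682]], 't': [-34.61620460428746, 599.963000978867, 826.1746337565633]}
wrist {'K': [[300.1082848717134, 0.0, 320.71111706029416], [0.0, 300.1082848717134, 197.41349076318335], [0.0, 0.0, 1.0]], 'hand_eye': [[0.00015750811420077074, -0.9593614482273364, -0.2821800610361025, 71.60011246973559], [0.9999999352671097, 0.0002423945161318627, -0.0002659147841923677, -1.3543844729273502], [0.00032350729182484815, -0.2821800008860358, 0.9593614243042015, -142.7580458665015], [0.0, 0.0, 0.0, 1.0]]}
```

View pics/scene0.png

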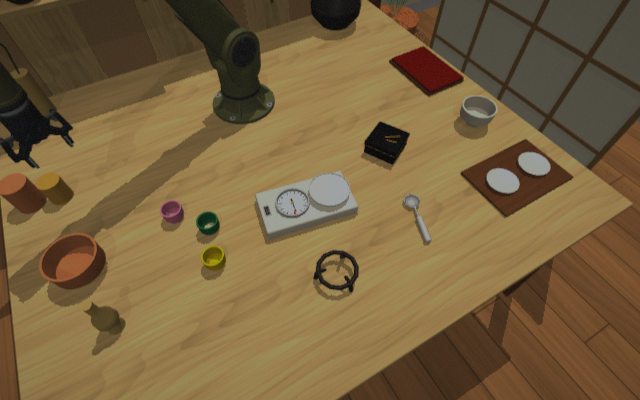

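View pics/top0.png

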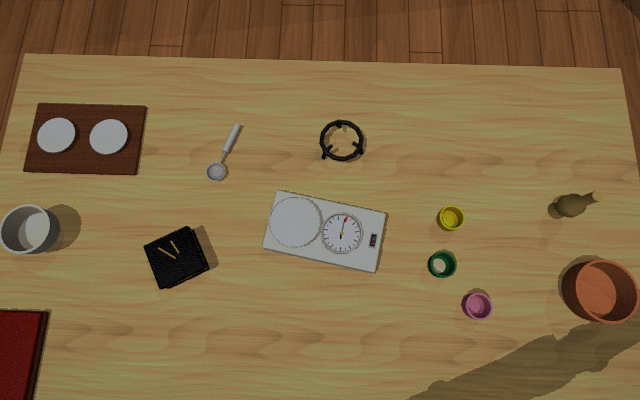

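View pics/wrist0.png

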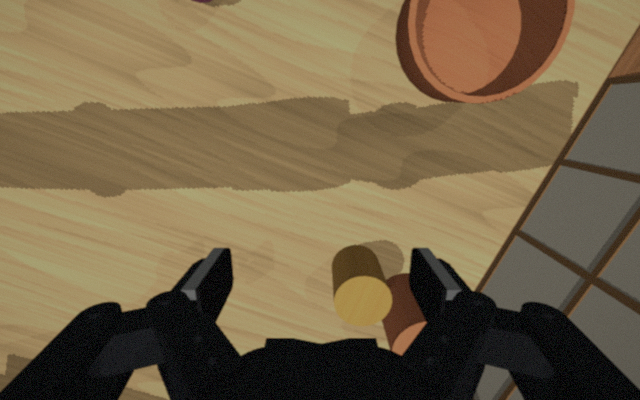

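Three bowl-shaped things appear in the top view: green (442,264), yellow (451,217) and pink (478,306). Only the first is dark green. I'll confirm it with an enlarged crop and measure.

```bash
cat > h.py <<'E'
from workcell import env
import numpy as np, cv2
from scipy.spatial.transform import Rotation as Ro
def ray(c,uv,s=None):
    d=np.linalg.inv(c['K'])@np.array([uv[0],uv[1],1.])
    if 'R' in c: R=np.array(c['R']);return -R.T@np.array(c['t']),R.T@d
    H=np.array(c['hand_eye']);T=Ro.from_quat(s['tool_rot']).as_matrix()
    return T@H[:3,3]+s['ee_pos'],T@(H[:3,:3]@d)
def onz(c,uv,z,s=None):
    o,d=ray(c,uv,s);return o+d*(z-o[2])/d[2]
def proj(c,X,s=None):
    X=np.atleast_2d(np.array(X,float))
    if 'R' in c: Y=X@np.array(c['R']).T+c['t']
    else:
        H=np.array(c['hand_eye']);T=Ro.from_quat(s['tool_rot']).as_matrix()
        Y=((X-s['ee_pos'])@T-H[:3,3])@H[:3,:3]
    p=Y@np.array(c['K']).T;return p[:,:2]/p[:,2:]
def save(n,im,crop=None,k=1):
    if crop: x0,y0,x1,y1=crop; im=im[y0:y1,x0:x1]
    im=cv2.resize(im,None,fx=k,fy=k,interpolation=cv2.INTER_CUBIC) if k!=1 else im
    cv2.imwrite(f'pics/{n}.png',im[:,:,::-1])
E
python3 - <<'E'
from h import *
c=env.read_camera('top');im=c['img']
save('top_crop_b',im,(400,190,510,330),4);save('top_crop_s',im,(250,180,400,280),5)
c2=env.read_camera('scene');save('scene_crop',c2['img'],(150,160,370,250),3)
for n,uv,cc in(('g',(442,264),c),('y',(451,217),c),('p',(478,306),c),('g2',(207,224),c2)): print(n,onz(cc,uv,40))
for n,uv,z in(('pan',(294.5,222),62),('dial',(342,233),52),('wheel',(374,240.5),46)):print(n,onz(c,uv,z))
E
```

```text
g [ 472.21920745 -311.62517789   40.        ]
y [ 587.26715913 -338.58000643   40.        ]
p [ 378.22335093 -390.74827693   40.        ]
g2 [ 478.63094832 -315.26065594   40.        ]
pan [558.47239323  42.54922573  62.        ]
dial [537.18750263 -71.8134795   52.        ]
wheel [ 522.4292485  -149.23080015   46.        ]
```

View pics/top_crop_b.png

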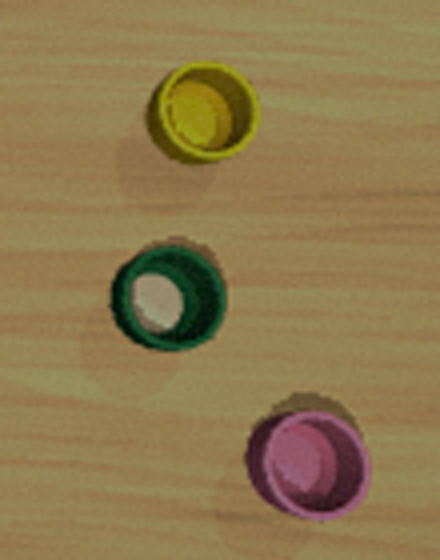

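View pics/top_crop_s.png

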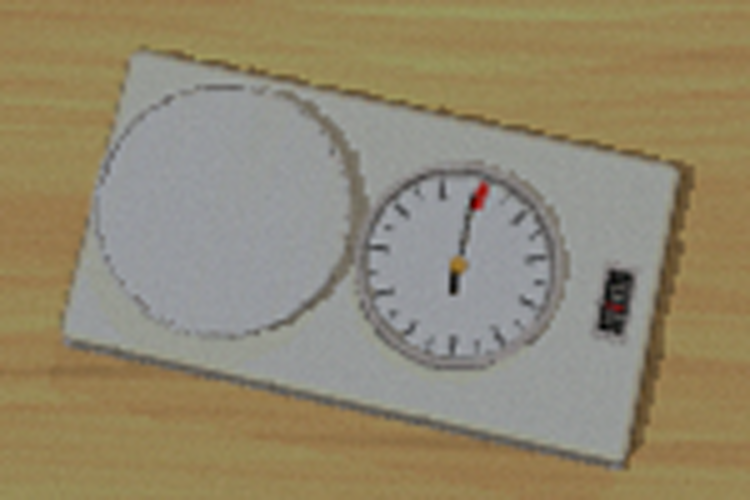

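View pics/scene_crop.png

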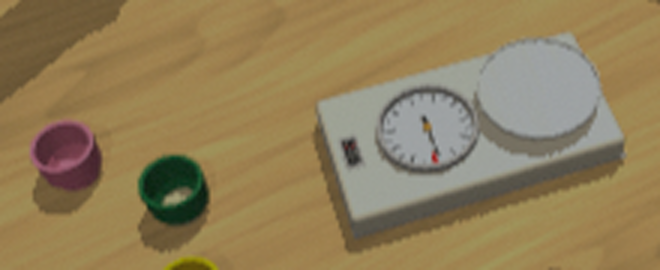

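The crop shows the green bowl upright and open upward, with a cream inside floor, between the yellow and pink look-alikes. The needle and red mark both stand at zero. Next I fit the poses.

Run:
```python
from h import *
from scipy.optimize import least_squares
cs={n:env.read_camera(n) for n in('top','scene')}
# bowl silhouettes: hull of model circles vs mask centroid
def model_mask(c,x,y):
    P=[]
    for r,z in((31,50),(29.5,16),(21,0)):
        a=np.linspace(0,2*np.pi,40);P.append(np.c_[x+r*np.cos(a),y+r*np.sin(a),0*a+z])
    h=cv2.convexHull(proj(c,np.vstack(P)).astype(np.float32))
    M=cv2.moments(h);return np.array([M['m10']/M['m00'],M['m01']/M['m00']]),M['m00']
cen={}
for n,c in cs.items():
    im=c['img'].astype(int);m=((im[...,1]>im[...,0]*1.5)&(im[...,1]>im[...,2]*1.1)&(im[...,1]>25)).astype(np.uint8)
    k,l,st,ce=cv2.connectedComponentsWithStats(m);i=1+np.argmax(st[1:,4])
    h=cv2.convexHull(np.argwhere(l==i)[:,::-1].astype(np.float32));M=cv2.moments(h);cen[n]=np.array([M['m10']/M['m00'],M['m01']/M['m00']]);print(n,st[i],cen[n],M['m00'])
for ns in(['top'],['scene'],['top','scene']):
    r=least_squares(lambda p:np.hstack([model_mask(cs[n],*p)[0]-cen[n] for n in ns]),[475,-312]);print(ns,r.x,r.fun,model_mask(cs['top'],*r.x)[1])
# scale: top crop pts /5+(250,180)
T=lambda u,v:np.array([250+u/5,180+v/5]);S=lambda u,v:np.array([150+u/3,160+v/3])
obs=[('top',(75,140,42),T(140,50)),('top',(75,-140,42),T(690,165)),('top',(-75,-140,42),T(622,462)),('top',(-75,140,42),T(66,340)),('top',(0,-42,50),T(458,265)),('top',(0,-120,46),T(615,302)),('top',(0,74,63),T(228,211)),
('scene',(0,-42,50),S(427,127)),('scene',(0,-120,46),S(350,151)),('scene',(0,74,63),S(539,88)),('scene',(-75,-140,42),S(319,102)),('scene',(75,-140,42),S(352,221)),('scene',(75,140,42),S(622,138)),('scene',(-75,140,42),S(572,36))]
def f(p,sel=('top','scene')):
    R=Ro.from_euler('z',p[2]).as_matrix();return np.hstack([proj(cs[n],R@X+[p[0],p[1],0])[0]-uv for n,X,uv in obs if n in sel])
for sel in(('top',),('scene',),('top','scene')):
    r=least_squares(f,[545,-30,-.186],x_scale=[10,10,.1],args=(sel,),loss='soft_l1');p=r.x;print(sel,p,np.round(r.fun,1))
    R=Ro.from_euler('z',p[2]).as_matrix()
    for X in((0,74,62),(0,-42,50),(0,-120,48)):print(R@X+[p[0],p[1],0])
```

```text
top [429 252  27  26 364] [442.0248062  264.55007752] 537.5
scene [196 212  23  23 340] [207.44263776 222.74525745] 369.0
['top'] [ 471.30112844 -312.06900118] [-3.19068022e-07 -3.39928647e-07] 626.3822022776585
['scene'] [ 470.97915226 -312.38421309] [-1.14401044e-06  7.68520664e-07] 626.6314138784073
['top', 'scene'] [ 471.23599845 -312.19432654] [0.05374245 0.02933478 0.09351881 0.03683664] 626.4574639974162
('top',) [ 5.44612128e+02 -3.17400203e+01 -1.85337412e-01] [-1.1 -0.8 -0.4 -0.2  2.1  1.  -1.4 -0.2  0.9  0.3  1.2  0.1 -0.5 -0.2]
[558.24871306  40.99266524  62.        ]
[536.87244442 -73.0207337   50.        ]
[ 522.49874654 -149.68491575   48.        ]
('scene',) [ 5.49389973e+02 -2.98416616e+01 -1.89478864e-01] [ 0.1 -0.   0.2  0.1 -0.1 -0.1 -2.  -0.5 -0.4  0.5  2.   0.8  0.1 -2.3]
[563.32765903  42.83392508  62.        ]
[541.47939406 -71.08996757  50.        ]
[ 526.78831933 -147.69396436   48.        ]
('top', 'scene') [ 5.46236440e+02 -3.06923469e+01 -1.88359828e-01] [-1.4 -1.6 -0.8 -0.7  1.5  0.4 -1.8 -1.1  0.4 -0.4  0.7 -0.5 -0.9 -0.9
 -0.6 -0.6 -0.5 -0.5 -0.9 -0.8 -2.7 -1.1 -1.1 -0.2  1.1  0.1 -0.7 -2.9]
[560.09279142  41.99879101  62.        ]
[538.37202502 -71.9494793   50.        ]
[ 523.7666821  -148.56986796   48.        ]
```

```bash
python3 -m crank '[[[0.0854,0.036,-0.018,0.008,0],[0.0854,0.036,-0.018,0.008,0],[0.0854,0.036,-0.018,0.008,0],[0.0854,0.036,-0.018,0.008,0],[0.0854,0.036,-0.018,0.008,0],[0.0854,0.036,-0.018,0.008,0],[0.0854,0.036,-0.018,0.008,0],[0.0854,0.036,-0.018,0.008,0],[0.0854,0.036,-0.018,0.008,0],[0.0854,0,0,0,0],[0.0854,0,0,0,0]]]' 40
cat > rel.py <<'E'
from h import *
import sys
def rel(X,s=None):
    s=s or env.read_state();T=Ro.from_quat(s['tool_rot']).as_matrix()
    print('t',s['time_s'],'ee',s['ee_pos'].round(1),'F',s['contact_force'].round(1),'w',round(s['width'],1),'toolxang',round(np.degrees(np.arctan2(T[1,0],T[0,0])),2),'zaxis',T[:,2].round(4),'shift',(T.T@(np.array(X)-s['ee_pos'])).round(1))
E
python3 - <<'E'
from rel import *
rel([471.2,-312.2,13])
s=env.read_state();c=env.read_camera('wrist');im=c['img'].copy()
for r,z in((31,50),(21,0)):
    a=np.linspace(0,2*np.pi,60);q=proj(c,np.c_[471.2+r*np.cos(a),-312.2+r*np.sin(a),0*a+z],s).astype(np.int32);cv2.polylines(im,[q],1,(255,0,0),1)
save('w1',im)
E
```

```text
time_s: 1.72
ee_pos: [479.3, -304.4, 156.6]
tool_rot: [0.982, 0.186, 0.0, 0.001]
contact_force: [-0.8, -1.3, 0.1]
width: 85.4
t 1.725 ee [ 479.3 -304.4  156.6] F [-0.8 -1.3  0.1] w 85.4 toolxang 21.49 zaxis [ 0.0012 -0.002  -1.    ] shift [-10.4   3.9 143.6]
```

View pics/w1.png

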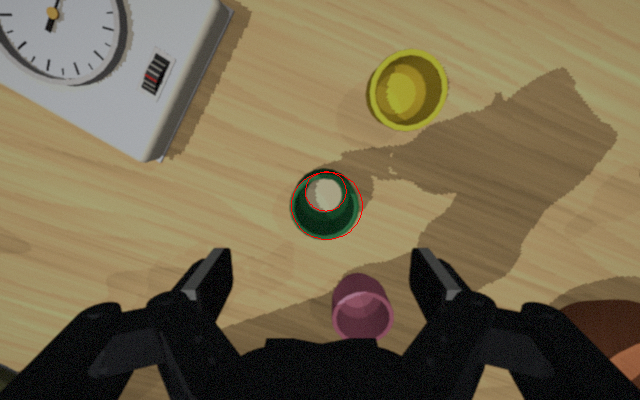

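```bash
python3 -m crank '[[[0.0854,-0.005,0.002,0.015,0],[0.0854,-0.005,0.002,0.02,0],[0.0854,0,0,0.02,0],[0.0854,0,0,0.02,0],[0.0854,0,0,0.02,0],[0.0854,0,0,0.015,0],[0.0854,0,0,0.015,0],[0.0854,0,0,0.006,0],[0.0854,0,0,0,0]]]'
python3 -c "
from rel import *
rel([471.2,-312.2,12])
save('w2',env.read_camera('wrist')['img'])"
```

```text
time_s: 2.9
ee_pos: [463.3, -320.8, 17.2]
tool_rot: [0.984, 0.18, -0.001, 0.002]
contact_force: [-0.6, 0.7, -0.8]
width: 85.3
t 2.9 ee [ 463.3 -320.8   17.2] F [-0.6  0.7 -0.8] w 85.3 toolxang 20.7 zaxis [-0.0021 -0.0041 -1.    ] shift [10.4 -5.2  5.1]
```

View pics/w2.png

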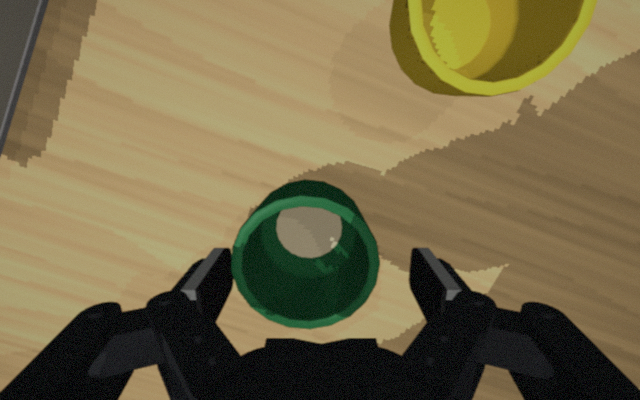

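```bash
python3 -m crank '[[[0.0854,0,-0.005,0,0],[0.0854,0.005,0,0.0,0],[0.0854,0.004,0,0.002,0],[0.0854,0,0,0,0]]]'
python3 -c "
from rel import *
rel([471.2,-312.2,12])"
```

```text
time_s: 3.45
ee_pos: [472.0, -312.4, 17.0]
tool_rot: [0.984, 0.18, 0.0, 0.003]
contact_force: [0.0, -0.2, -1.3]
width: 85.3
t 3.45 ee [ 472.  -312.4   17. ] F [ 0.  -0.2 -1.3] w 85.3 toolxang 20.75 zaxis [ 0.0013 -0.0058 -1.    ] shift [-0.7 -0.6  5. ]
```

```bash
python3 -m crank '[[[0.0854,0,0,0.005,0],[0.0854,0,0,0.002,0],[0.055,0,0,0,0],[0.055,0,0,0,0],[0.055,0,0,0,0],[0.05,0,0,0,0],[0.05,0,0,0,0],[0.05,0,0,0,0]]]' 35
python3 -c "
from rel import *
rel([471.2,-312.2,12])
save('w3',env.read_camera('wrist')['img'])"
```

```text
time_s: 4.45
ee_pos: [471.8, -312.5, 9.7]
tool_rot: [0.984, 0.18, -0.0, 0.003]
contact_force: [0.0, 0.3, 1.1]
width: 59.6
t 4.45 ee [ 471.8 -312.5    9.7] F [0.  0.3 1.1] w 59.6 toolxang 20.74 zaxis [ 0.001  -0.0057 -1.    ] shift [-0.4 -0.5 -2.3]
```

View pics/w3.png

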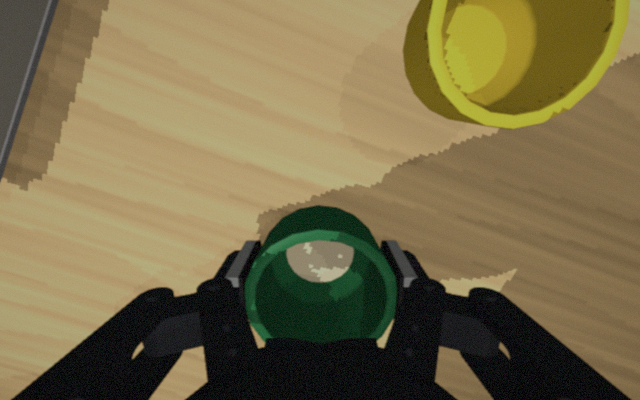

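The bowl is gripped (opening 59.6 mm). Now I lift it.

```bash
python3 -m crank '[[[0.05,0,0,-0.01,0],[0.05,0,0,-0.02,0],[0.05,0,0,-0.025,0],[0.05,0,0,-0.025,0],[0.05,0,0,-0.025,0],[0.05,0,0,-0.02,0],[0.05,0,0,0,0],[0.05,0,0,0,8],[0.05,0,0,0,8],[0.05,0,0,0,8],[0.05,0,0,0,7],[0.05,0,0,0,0],[0.05,0,0,0,0]]]' 
python3 -c "
from rel import *
rel([559.5,41.7,130])
save('w4',env.read_camera('wrist')['img'])"
```

```text
time_s: 6.12
ee_pos: [467.1, -310.2, 135.9]
tool_rot: [0.995, -0.096, -0.004, 0.001]
contact_force: [0.7, -0.6, -2.2]
width: 59.1
t 6.125 ee [ 467.1 -310.2  135.9] F [ 0.7 -0.6 -2.2] w 59.1 toolxang -11.04 zaxis [-0.0077 -0.0015 -1.    ] shift [  23.3 -363.1    4.7]
```

View pics/w4.png

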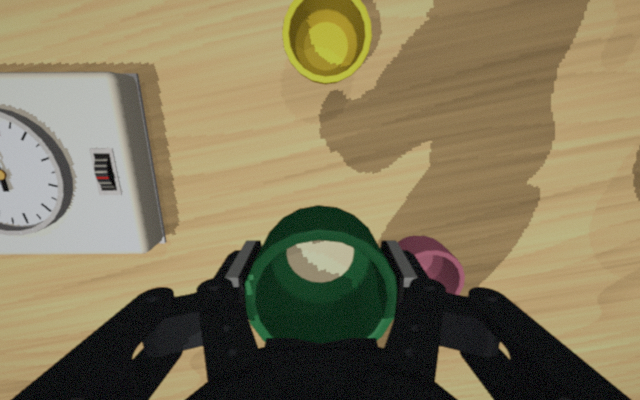

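```bash
python3 -m crank '[[[0.05,0.001,-0.015,0,0],[0.05,0.002,-0.028,0,0],[0.05,0.002,-0.03,0,0],[0.05,0.002,-0.03,0,0],[0.05,0.002,-0.03,0,0],[0.05,0.002,-0.03,0,0],[0.05,0.002,-0.03,0,0],[0.05,0.002,-0.03,0,0],[0.05,0.002,-0.03,0,0],[0.05,0.002,-0.03,0,0],[0.05,0.002,-0.03,0,0],[0.05,0.002,-0.02,0,0],[0.05,0,-0.01,0,0],[0.05,0,0,0,0],[0.05,0,0,0,0]]]'
cat > v.py <<'E'
from rel import *
def view(name,p,bowl=None):
    s=env.read_state();c=env.read_camera('wrist');im=c['img'].copy();R=Ro.from_euler('z',p[2]).as_matrix()
    def pl(X,col,cl=1): 
        q=proj(c,np.array(X,float)@R.T+[p[0],p[1],0],s);cv2.polylines(im,[np.int32(np.round(q))],cl,col,1)
    a=np.linspace(0,2*np.pi,80);C=lambda r,y,z:np.c_[r*np.cos(a),y+r*np.sin(a),0*a+z]
    pl([(75,140,42),(75,-140,42),(-75,-140,42),(-75,140,42)],(255,0,0));pl(C(60,74,62),(255,0,255));pl(C(50,-42,52),(0,0,255));pl([(13,-125,43),(13,-115,43),(-13,-115,43),(-13,-125,43)],(0,255,0))
    save(name+'raw',c['img']);save(name,im);return s,c
E
python3 -c "
from v import *
p=[545.8,-30.9,-.1875]
rel([559.5,41.7,130]);view('w5',p)"
```

```text
time_s: 8.05
ee_pos: [554.0, 47.6, 135.7]
tool_rot: [0.996, -0.086, -0.003, -0.002]
contact_force: [0.3, -1.0, -3.0]
width: 59.8
t 8.05 ee [554.   47.6 135.7] F [ 0.3 -1.  -3. ] w 59.8 toolxang -9.82 zaxis [-0.0065  0.0049 -1.    ] shift [6.5 4.9 5.6]
```

View pics/w5.png

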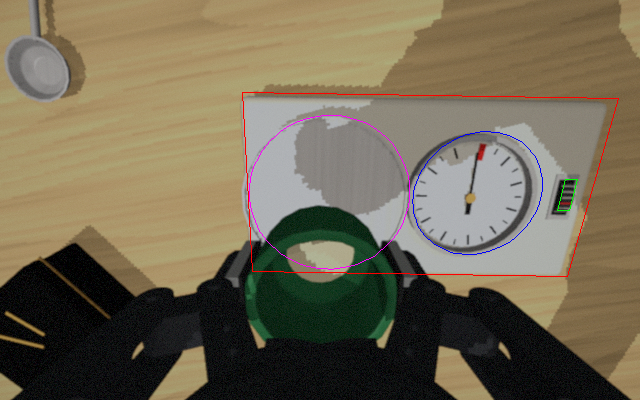

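```bash
python3 -m crank '[[[0.05,0.0,0,0,0],[0.05,0,0,0,0]]]' 
python3 -c "
from v import *
p=[545.8,-30.9,-.1875]
rel([559.5,41.7,130]);s,c=view('w6',p);save('w6c',c['img'],(220,60,640,310),1.9)
print(s['qvel'].round(3))
rel([559.5,41.7,130])"
```

```text
time_s: 8.35
ee_pos: [553.8, 45.8, 135.8]
tool_rot: [0.996, -0.087, -0.003, -0.002]
contact_force: [0.2, 0.6, -1.3]
width: 59.6
t 8.35 ee [553.8  45.8 135.8] F [ 0.2  0.6 -1.3] w 59.6 toolxang -9.98 zaxis [-0.0066  0.0043 -1.    ] shift [6.3 3.1 5.7]
[ 0.004 -0.001  0.003  0.002  0.001 -0.     0.001]
t 8.4 ee [553.9  45.8 135.8] F [-0.2 -0.3 -3. ] w 59.5 toolxang -9.98 zaxis [-0.0066  0.0043 -1.    ] shift [6.3 3.  5.7]
```

View pics/w6c.png

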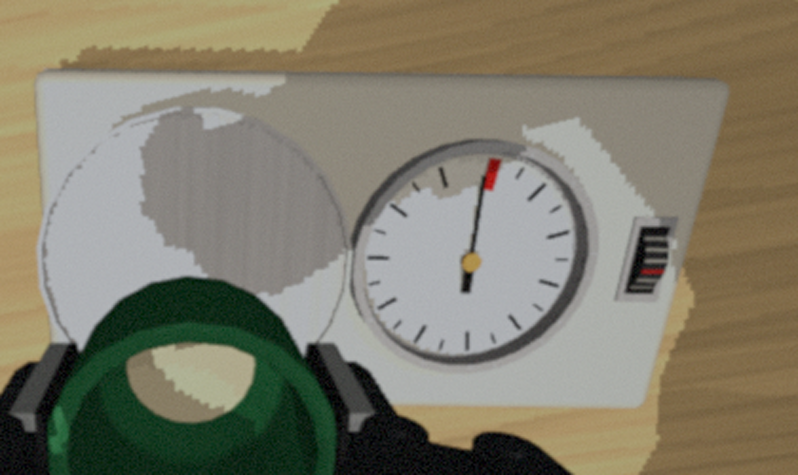

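View pics/w6.png

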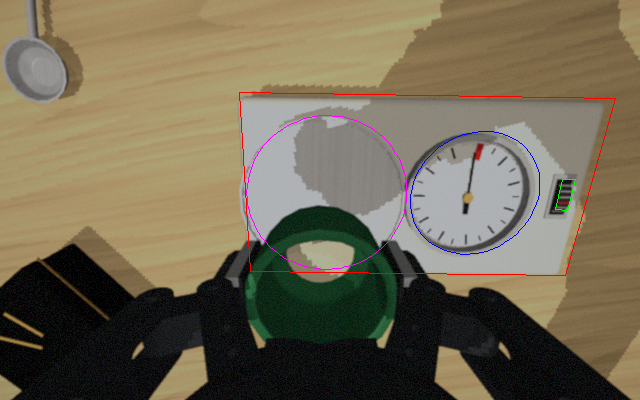

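Run:
```python
from rel import *
from scipy.optimize import least_squares
s=env.read_state();ct=env.read_camera('top');cw=env.read_camera('wrist')
for n,y,z,ut,uw in(('pan',74,64,(295.3,222.3),(321.6,194)),('dial',-42,52,(342.4,233.3),(469.7,193.9)),('wheel',-120,46,(373,240.4),(561,195.8))):
    a=onz(ct,ut,z)[:2];b=onz(cw,uw,z,s)[:2];print(n,'top',a.round(1),'wrist',b.round(1))
save('top1',ct['img'],(200,130,420,300),3.5)
rel([0,0,0])
```

```text
pan top [557.4  40.5] wrist [563.8  44.7]
dial top [536.5 -72.8] wrist [540.5 -68.9]
wheel top [ 522.6 -146.8] wrist [ 524.  -143.7]
t 8.5 ee [553.9  46.2 135.8] F [ 0.4 -0.8 -1.7] w 59.7 toolxang -9.95 zaxis [-0.0065  0.0045 -1.    ] shift [-536.6  141.6  139.2]
```

View pics/top1.png

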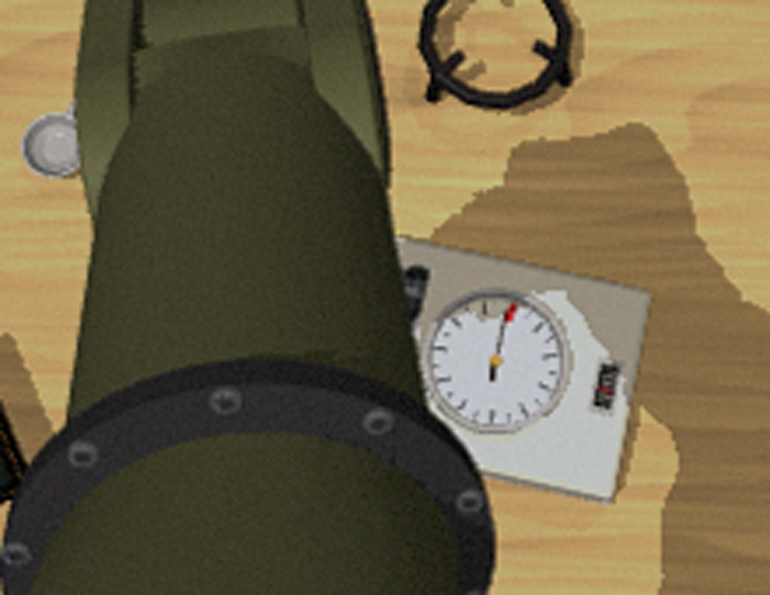

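```bash
python3 -m crank '[[[0.05,0.003,0.001,0.008,0],[0.05,0.003,0.001,0.014,0],[0.05,0,0,0.014,0],[0.05,0,0,0.01,0],[0.05,0,0,0.004,0],[0.05,0,0,0,0],[0.05,0,0,0,0]]]' 
python3 -c "
from v import *
p=[546.5,-29.8,-.1875]
rel([560.5,43,75]);s,c=view('w7',p)
c=env.read_camera('scene');save('sc7',c['img'],(220,120,400,260),4)
"
```

```text
time_s: 9.38
ee_pos: [559.0, 43.2, 81.0]
tool_rot: [0.996, -0.087, -0.004, -0.002]
contact_force: [-0.6, -0.1, -2.1]
width: 59.5
t 9.375 ee [559.   43.2  81. ] F [-0.6 -0.1 -2.1] w 59.5 toolxang -9.94 zaxis [-0.0084  0.0045 -1.    ] shift [ 1.5 -0.   6. ]
```

View pics/w7.png

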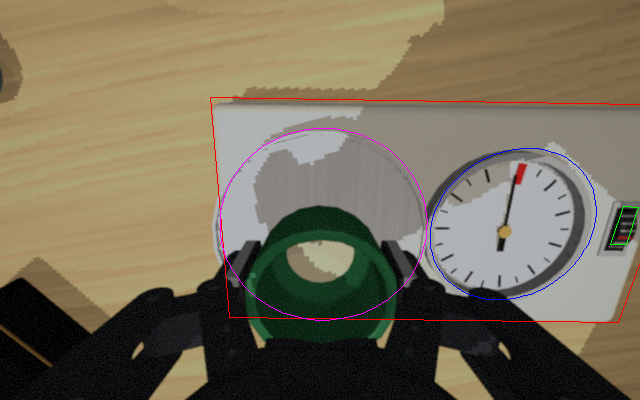

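View pics/sc7.png

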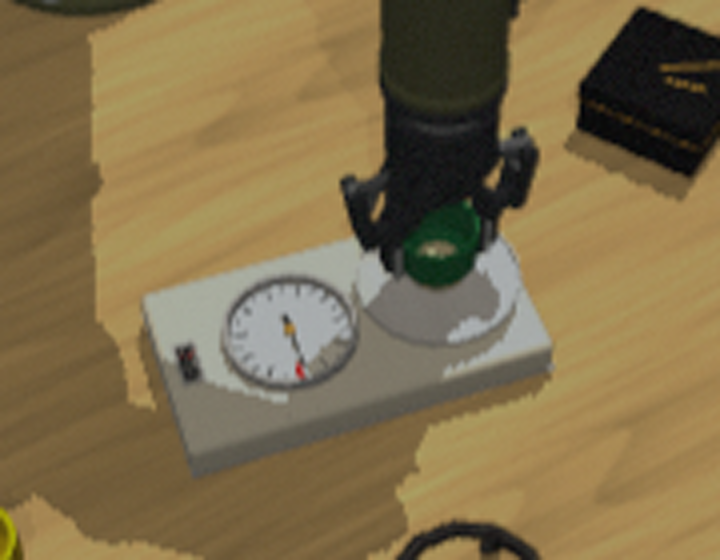

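```bash
python3 -m crank '[[[0.05,0.001,0,0.003,0],[0.05,0,0,0.003,0],[0.05,0,0,0.002,0],[0.05,0,0,0.001,0],[0.05,0,0,0,0]]]' 
python3 -c "
from rel import *
rel([560,43,71]);c=env.read_camera('wrist');save('w8',c['img'],(160,80,640,400),1.6)
"
```

```text
time_s: 10.1
ee_pos: [560.4, 43.1, 72.1]
tool_rot: [0.996, -0.087, -0.004, -0.002]
contact_force: [-0.6, -0.5, -3.0]
width: 59.5
t 10.1 ee [560.4  43.1  72.1] F [-0.6 -0.5 -3. ] w 59.5 toolxang -9.94 zaxis [-0.007   0.0045 -1.    ] shift [-0.4  0.2  1.1]
```

View pics/w8.png

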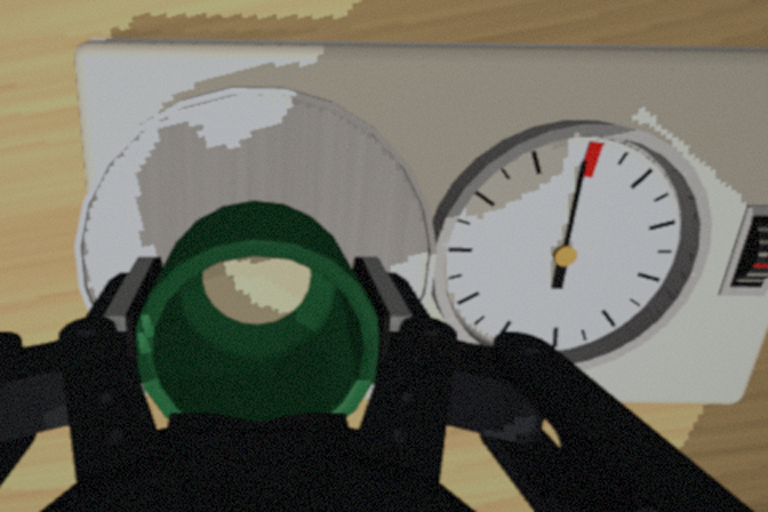

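Not yet in contact: the needle (584,160 in the crop) is still on the mark. I'll lower further in small steps.

```bash
python3 -m crank '[[[0.05,0,0,0.0015,0],[0.05,0,0,0.0015,0],[0.05,0,0,0,0]]]' 
python3 -c "
from rel import *
rel([560,43,71]);c=env.read_camera('wrist');save('w9',c['img'],(420,130,620,330),3)
"
```

```text
time_s: 10.52
ee_pos: [560.6, 43.1, 69.4]
tool_rot: [0.996, -0.087, -0.003, -0.002]
contact_force: [-0.3, 0.7, 0.2]
width: 59.7
t 10.525 ee [560.6  43.1  69.4] F [-0.3  0.7  0.2] w 59.7 toolxang -9.95 zaxis [-0.0063  0.0045 -1.    ] shift [-0.6  0.2 -1.6]
```

View pics/w9.png

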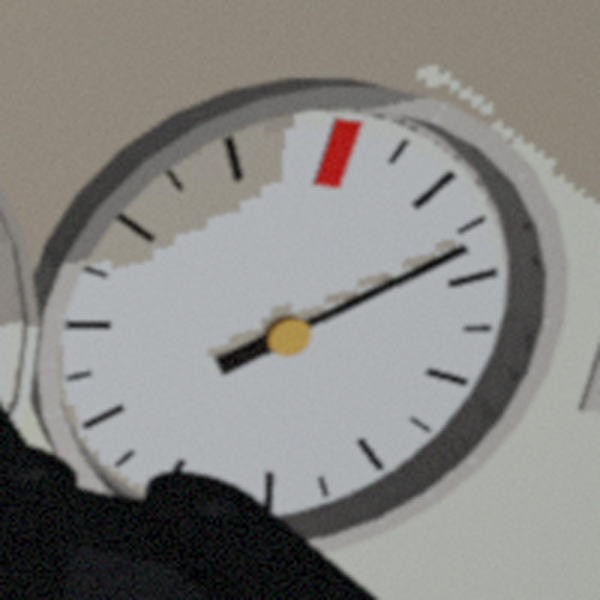

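```bash
python3 -m crank '[[[0.062,0,0,0,0],[0.066,0,0,0,0],[0.072,0,0,0,0],[0.08,0,0,0,0],[0.0854,0,0,0,0],[0.0854,0,0,0,0]]]' 
python3 -c "
from rel import *
rel([560,43,71]);c=env.read_camera('wrist');save('w10',c['img'])
"
```

```text
time_s: 11.32
ee_pos: [561.3, 43.2, 69.9]
tool_rot: [0.996, -0.087, -0.003, -0.002]
contact_force: [-0.8, 1.0, 0.3]
width: 85.1
t 11.325 ee [561.3  43.2  69.9] F [-0.8  1.   0.3] w 85.1 toolxang -9.94 zaxis [-0.0047  0.0048 -1.    ] shift [-1.3  0.4 -1.1]
```

View pics/w10.png

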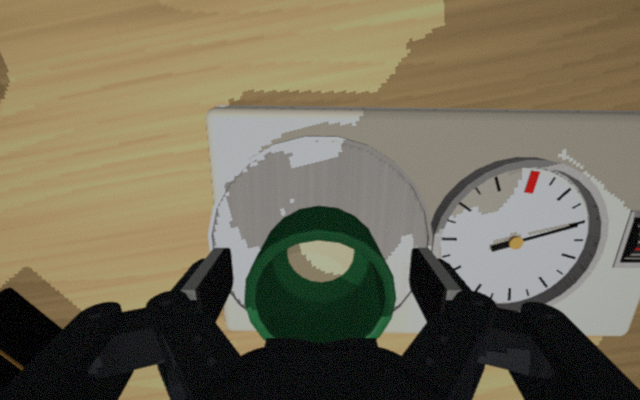

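```bash
python3 -m crank '[[[0.0854,0,0,-0.008,0],[0.0854,0,0,-0.015,0],[0.0854,0,0,-0.02,0],[0.0854,0,0,-0.025,0],[0.0854,0,0,-0.02,0],[0.06,0,0,0,0],[0.03,-0.0,0.02,0,0],[0,-0.005,0.03,0,0],[0,-0.005,0.03,0,0],[0,-0.005,0.03,0,0],[0,0,0.03,0,0],[0,0,0.02,0,0],[0,0,0,0,0],[0,0,0,0,0]]]' 30
python3 -c "
from v import *
p=[546.5,-29.8,-.1875]
rel([524,-147,60]);s,c=view('w11',p)
c=env.read_camera('top');save('top11',c['img'],(200,130,420,300),3.5)
"
```

```text
time_s: 13.12
ee_pos: [511.5, -125.7, 159.3]
tool_rot: [0.996, -0.09, -0.006, -0.001]
contact_force: [-0.3, -0.0, -0.0]
width: 0.1
t 13.125 ee [ 511.5 -125.7  159.3] F [-0.3 -0.  -0. ] w 0.1 toolxang -10.3 zaxis [-0.0125  0.0031 -0.9999] shift [17.4 18.8 99. ]
```

View pics/w11.png

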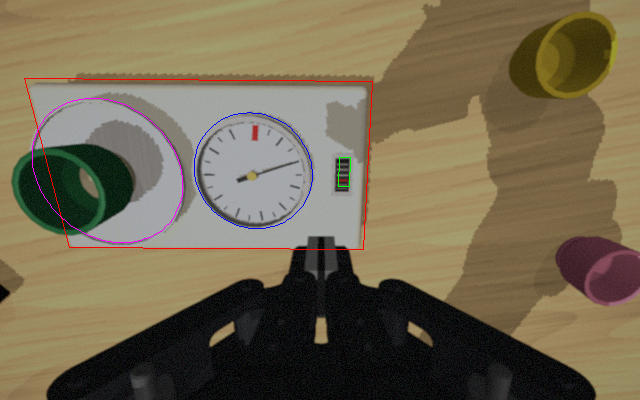

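View pics/top11.png

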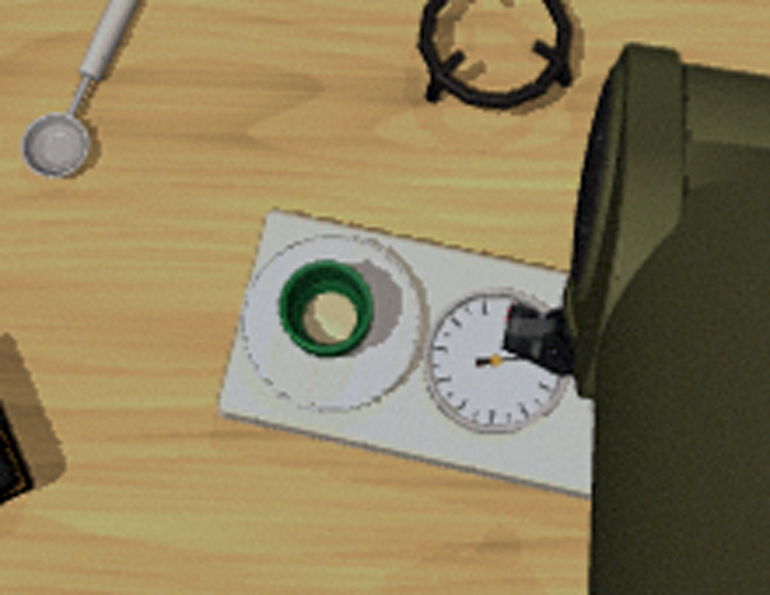

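```bash
cat > ang.py <<'E'
from rel import *
def ang(c,s,hub,tip,mark,z=48):
    h,t,m=[onz(c,u,z,s)[:2] for u in(hub,tip,mark)]
    f=lambda a:np.arctan2(*(a-h)[::-1]); d=lambda a:-(f(a)+.1875)
    print('needle',d(t),'mark',d(m),'diff',(d(t)-d(m)+np.pi)%(2*np.pi)-np.pi,'r',np.linalg.norm(t-h),np.linalg.norm(m-h),'hub',h)
E
python3 -c "
from ang import *
rel([523,-147.5,60]);s=env.read_state();c=env.read_camera('wrist');save('w12',c['img'],(190,100,370,260),4)
ang(c,s,(251,176),(297,162),(255,132))
"
```

```text
t 13.225 ee [ 511.7 -125.3  159.4] F [-0.1  0.3 -0.2] w -0.5 toolxang -10.24 zaxis [-0.0122  0.0029 -0.9999] shift [16.3 19.9 99.2]
needle 1.2655836010481862 mark 0.14700553808225475 diff 1.1185780629659314 r 41.87215905903779 37.74953532850433 hub [536.43375568 -67.28347146]
```

View pics/w12.png

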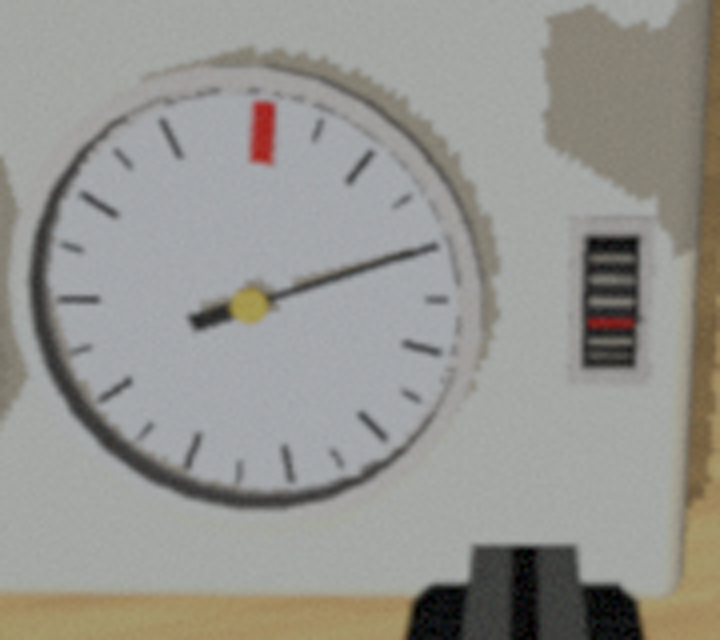

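```bash
python3 -m crank '[[[0,0.008,0.008,0.01,0],[0,0.008,0.008,0.02,0],[0,0.005,0.006,0.02,0],[0,0,0,0.02,0],[0,0,0,0.012,0],[0,0,0,0.006,0],[0,0,0,0,0],[0,0,0,0,0]]]'
python3 -c "
from v import *
rel([523,-147.5,48]);p=[545.4,-29.6,-.1875];s,c=view('w13',p)
save('w13c',c['img'],(120,130,440,330),2.5)
c=env.read_camera('scene');save('sc13',c['img'],(220,140,400,260),4)
"
```

```text
time_s: 14.28
ee_pos: [531.9, -150.2, 66.6]
tool_rot: [0.996, -0.086, -0.005, -0.001]
contact_force: [-0.0, 0.3, 1.1]
width: 0.2
t 14.275 ee [ 531.9 -150.2   66.6] F [-0.   0.3  1.1] w 0.2 toolxang -9.88 zaxis [-0.0092  0.0025 -1.    ] shift [-9.1 -1.1 18.7]
```

View pics/w13c.png

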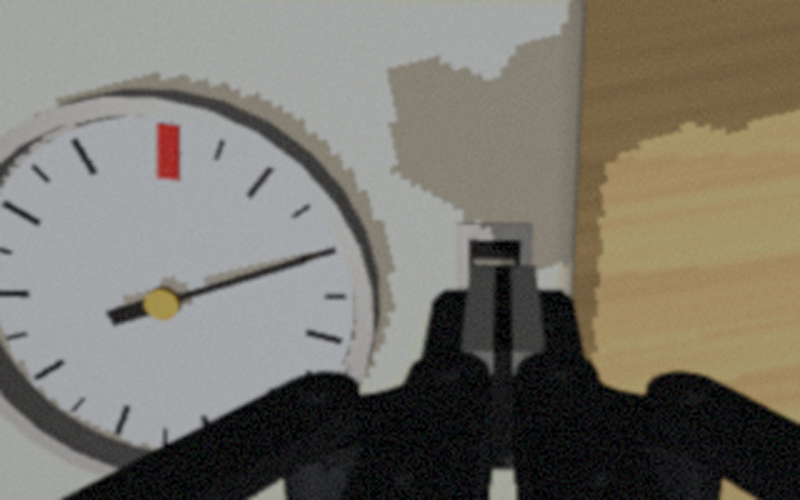

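View pics/sc13.png

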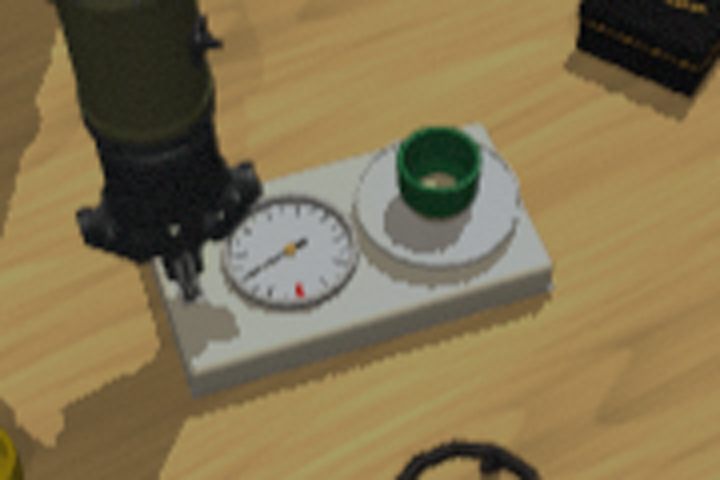

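```bash
python3 -m crank '[[[0,-0.001,0.002,0.005,0],[0,-0.001,0.0015,0.005,0],[0,0,0,0.003,0],[0,0,0,0.001,0],[0,0,0,0,0]]]'
python3 -c "
from v import *
rel([523,-147.5,48])"
```

```text
time_s: 15.0
ee_pos: [529.2, -153.7, 52.4]
tool_rot: [0.996, -0.086, -0.004, -0.001]
contact_force: [0.2, -0.2, 0.2]
width: -0.2
t 15.0 ee [ 529.2 -153.7   52.4] F [ 0.2 -0.2  0.2] w -0.2 toolxang -9.9 zaxis [-0.008   0.0021 -1.    ] shift [-7.1 -5.1  4.4]
```

```bash
python3 -m crank '[[[0,0,0,0.0015,0],[0,0,0,0.001,0],[0,0,0,0.0005,0]]]'; python3 -m crank '[[[0,0,0,0.0005,0]]]' ;python3 -m crank '[[[0,0,0,0.0005,0]]]'
```

```text
time_s: 15.38
ee_pos: [529.4, -153.6, 49.4]
tool_rot: [0.996, -0.086, -0.004, -0.001]
contact_force: [-0.5, 0.0, 0.4]
width: -0.3
time_s: 15.5
ee_pos: [529.4, -153.6, 48.8]
tool_rot: [0.996, -0.086, -0.004, -0.001]
contact_force: [-0.3, -0.6, 0.2]
width: 0.0
time_s: 15.62
ee_pos: [529.4, -153.6, 48.4]
tool_rot: [0.996, -0.086, -0.004, -0.001]
contact_force: [-0.2, -0.3, 0.4]
width: -0.5
```

```bash
for i in 1 2 3; do python3 -m crank '[[[0,0,0,0.0005,0]]]' | grep -E 'ee_pos|force'; done
```

```text
ee_pos: [529.5, -153.6, 47.9]
contact_force: [0.1, 0.3, 3.0]
ee_pos: [529.6, -153.7, 47.7]
contact_force: [-1.1, -0.4, 7.0]
ee_pos: [529.6, -153.6, 47.7]
contact_force: [-1.6, 0.1, 7.9]
```

```bash
for i in 1 2; do python3 -m crank '[[[0,-0.002,0,0.0005,0]]]' | grep -E 'ee_pos|force'; done; python3 -c "
from ang import *
c=env.read_camera('wrist');save('w14',c['img'],(120,130,440,330),2.5)"
```

```text
ee_pos: [529.1, -153.6, 47.9]
contact_force: [2.8, -1.7, 3.2]
ee_pos: [528.2, -153.4, 47.9]
contact_force: [2.5, -0.6, 3.6]
```

View pics/w14.png

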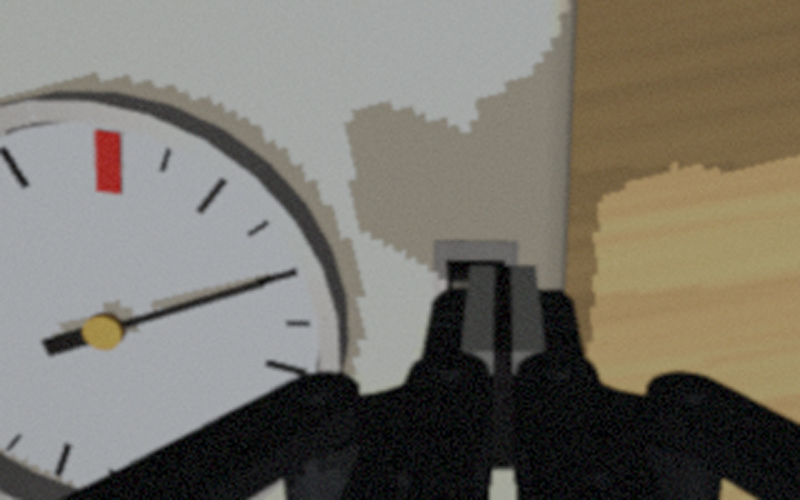

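```bash
for i in 1 2 3; do python3 -m crank '[[[0,-0.002,0,0.0009,0]]]' | grep -E 'ee_pos|force'; done; python3 -c "
from ang import *
c=env.read_camera('wrist');save('w15',c['img'],(120,130,440,330),2.5)"
```

```text
ee_pos: [527.6, -153.3, 47.7]
contact_force: [4.4, 0.4, 8.4]
ee_pos: [527.3, -153.3, 47.8]
contact_force: [3.0, -0.8, 9.0]
ee_pos: [527.1, -153.2, 47.8]
contact_force: [2.8, -0.1, 7.9]
```

View pics/w15.png

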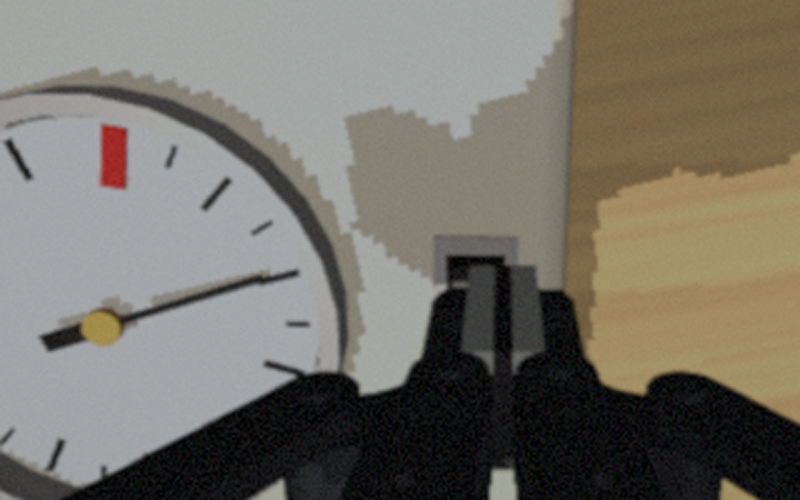

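```bash
for i in 1 2 3; do python3 -m crank '[[[0,-0.004,0,0.0009,0]]]' | grep -E 'ee_pos|force'; done
```

```text
ee_pos: [525.0, -152.8, 47.8]
contact_force: [3.3, -0.9, 8.1]
ee_pos: [522.7, -152.4, 47.8]
contact_force: [3.3, -0.6, 8.0]
ee_pos: [520.5, -151.9, 47.8]
contact_force: [2.1, 1.1, 8.2]
```

```bash
for i in 1 2; do python3 -m crank '[[[0,-0.004,0,0.0009,0]]]' | grep -E 'ee_pos|force'; done;  python3 -m crank '[[[0,0,0,0,0]]]' | grep -E 'ee_pos|force'; python3 -c "
from ang import *
c=env.read_camera('wrist');save('w16',c['img'],(120,130,440,330),2.5)"
```

```text
ee_pos: [518.3, -151.5, 47.7]
contact_force: [3.4, -0.6, 7.8]
ee_pos: [516.0, -151.1, 47.7]
contact_force: [3.0, -0.4, 8.3]
ee_pos: [515.9, -151.1, 47.9]
contact_force: [-0.6, -0.2, 2.7]
```

View pics/w16.png

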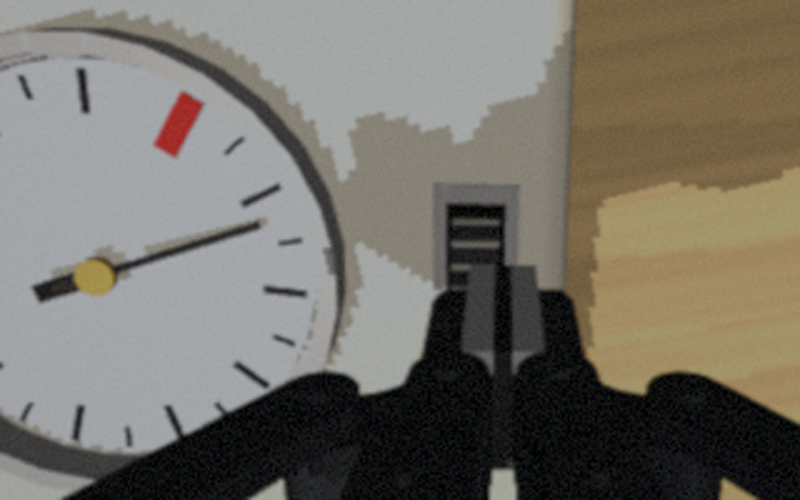

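```bash
python3 -m crank '[[[0,0,0,-0.004,0],[0,0.002,0,-0.002,0],[0,0.006,0,0,0],[0,0.006,0,0,0],[0,0.001,0,0.001,0],[0,0,0,0.002,0],[0,0,0,0.001,0],[0,0,0,0,0]]]'
python3 -c "
from v import *
rel([523,-147.5,48])"
```

```text
time_s: 18.52
ee_pos: [529.0, -153.4, 48.4]
tool_rot: [0.996, -0.086, 0.011, 0.001]
contact_force: [-0.3, 0.1, 0.3]
width: -0.3
t 18.525 ee [ 529.  -153.4   48.4] F [-0.3  0.1  0.3] w -0.3 toolxang -9.87 zaxis [ 0.0226 -0.0039 -0.9997] shift [-6.9 -4.7  0.2]
```

```bash
for i in 1 2 3; do python3 -m crank '[[[0,0,0,0.0005,0]]]' | grep -E 'ee_pos|force'; done
```

```text
ee_pos: [529.0, -153.4, 48.0]
contact_force: [-1.2, 0.3, 4.7]
ee_pos: [529.1, -153.4, 47.9]
contact_force: [-1.2, 1.2, 6.7]
ee_pos: [529.1, -153.4, 47.9]
contact_force: [-0.3, 0.9, 6.4]
```

```bash
for i in 1 2 3 4 5 6; do python3 -m crank '[[[0,-0.004,0,0.0009,0]]]' | grep -E 'ee_pos|force'; done;  python3 -m crank '[[[0,0,0,0,0]]]' | grep -E 'ee_pos|force'; python3 -c "
from ang import *
c=env.read_camera('wrist');save('w17',c['img'],(120,130,440,330),2.5)"
```

```text
ee_pos: [527.4, -153.0, 48.0]
contact_force: [3.2, -0.9, 5.8]
ee_pos: [525.8, -152.7, 48.1]
contact_force: [3.3, -1.1, 3.7]
ee_pos: [523.6, -152.3, 48.0]
contact_force: [2.4, -0.6, 6.6]
ee_pos: [521.4, -151.9, 47.8]
contact_force: [3.0, -0.7, 7.8]
ee_pos: [519.2, -151.5, 47.8]
contact_force: [2.7, -0.6, 7.9]
ee_pos: [517.0, -151.1, 47.6]
contact_force: [3.4, 1.4, 6.5]
ee_pos: [516.9, -151.0, 47.9]
contact_force: [-0.2, 0.3, 0.8]
```

View pics/w17.png

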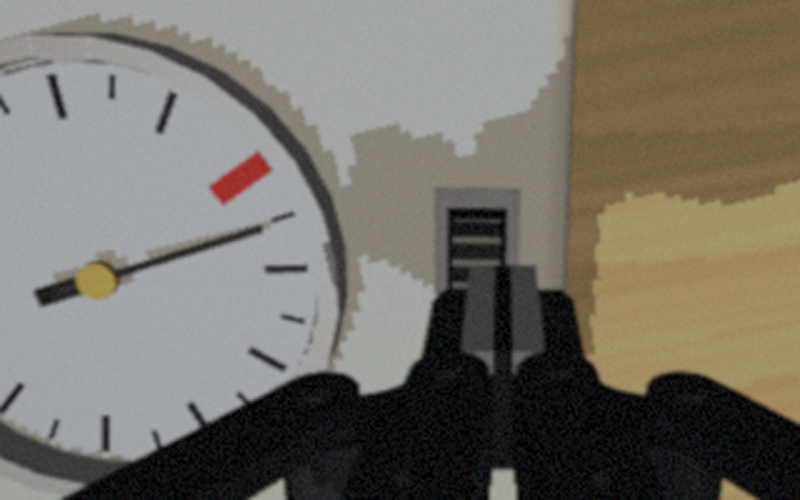

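```bash
python3 -m crank '[[[0,0,0,-0.004,0],[0,0.002,0,-0.002,0],[0,0.005,0,0,0],[0,0.005,0,0,0],[0,0.0,0,0.001,0],[0,0,0,0.002,0],[0,0,0,0.001,0],[0,0,0,0,0]]]'
python3 -c "
from v import *
rel([523,-147.5,48])"
```

```text
time_s: 20.82
ee_pos: [527.2, -152.9, 48.9]
tool_rot: [0.996, -0.086, 0.022, 0.002]
contact_force: [0.1, 0.2, 0.8]
width: -0.7
t 20.825 ee [ 527.2 -152.9   48.9] F [0.1 0.2 0.8] w -0.7 toolxang -9.85 zaxis [ 0.0439 -0.0081 -0.999 ] shift [-5.  -4.6  0.7]
```

```bash
for i in 1 2 3 4; do python3 -m crank '[[[0,0,0,0.0005,0]]]' | grep -E 'ee_pos|force'; done
```

```text
ee_pos: [527.1, -152.9, 48.4]
contact_force: [0.1, -0.4, -0.7]
ee_pos: [527.2, -152.8, 48.1]
contact_force: [-1.1, 0.1, 5.6]
ee_pos: [527.2, -152.9, 48.1]
contact_force: [-1.9, 0.6, 7.5]
ee_pos: [527.2, -152.8, 48.1]
contact_force: [-1.9, 0.9, 6.6]
```

```bash
for i in 1 2 3 4; do python3 -m crank '[[[0,-0.004,0,0.0009,0]]]' | grep -E 'ee_pos|force'; done;  python3 -m crank '[[[0,0,0,0,0]]]' | grep -E 'ee_pos|force'; python3 -c "
from ang import *
c=env.read_camera('wrist');save('w18',c['img'],(120,130,440,330),2.5)"
```

```text
ee_pos: [525.5, -152.5, 48.1]
contact_force: [3.7, 0.0, 5.7]
ee_pos: [523.9, -152.2, 48.1]
contact_force: [3.4, -0.0, 4.1]
ee_pos: [521.8, -151.8, 47.9]
contact_force: [3.5, -0.8, 6.7]
ee_pos: [519.7, -151.4, 47.8]
contact_force: [3.2, -1.0, 6.8]
ee_pos: [519.6, -151.4, 48.0]
contact_force: [-0.4, -1.5, -0.5]
```

View pics/w18.png

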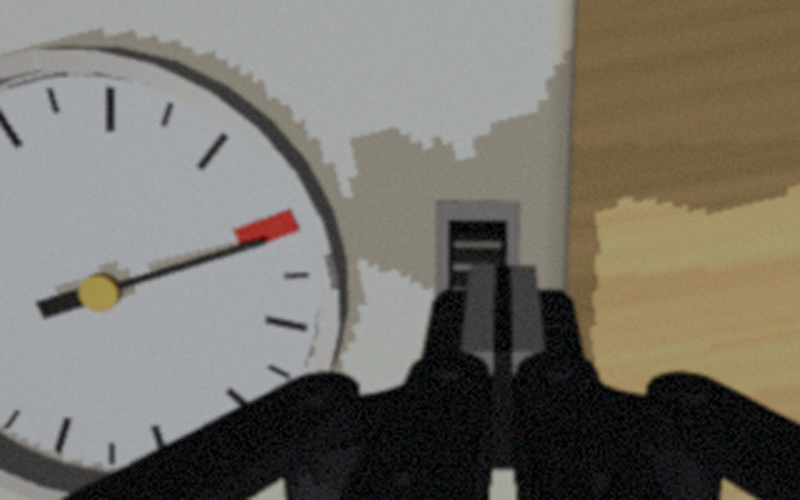

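```bash
python3 -m crank '[[[0,0,0,-0.008,0],[0,0,0,-0.015,0],[0,-0.01,-0.012,-0.018,0],[0,-0.018,-0.022,-0.01,0],[0,-0.018,-0.022,0,0],[0,-0.014,-0.016,0,0],[0,-0.004,-0.005,0,0],[0,0,0,0,0],[0,0,0,0,0]]]'
python3 -c "
from v import *
rel([466,-57.6,108])
s=env.read_state();c=env.read_camera('wrist')
o,_=ray(c,(0,0),s);print('cam',o)
save('w19',c['img']);save('w19c',c['img'],(230,80,410,260),4.4)
c=env.read_camera('top');save('top19',c['img'],(250,180,400,280),5)
c=env.read_camera('scene');save('sc19',c['img'],(250,160,370,250),6)
"
```

```text
time_s: 23.12
ee_pos: [464.2, -63.3, 100.8]
tool_rot: [0.996, -0.087, 0.031, 0.004]
contact_force: [0.1, -0.3, -0.3]
width: 0.1
t 23.125 ee [464.2 -63.3 100.8] F [ 0.1 -0.3 -0.3] w 0.1 toolxang -9.97 zaxis [ 0.0615 -0.0125 -0.998 ] shift [ 1.3 -5.9 -7.2]
cam [525.29120588 -72.67219235 247.76103724]
```

View pics/w19.png

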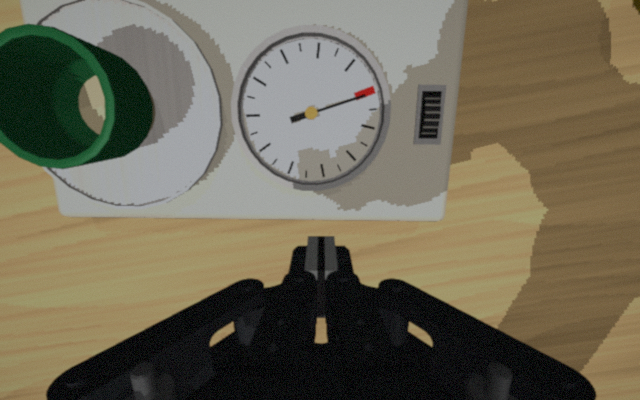

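View pics/w19c.png

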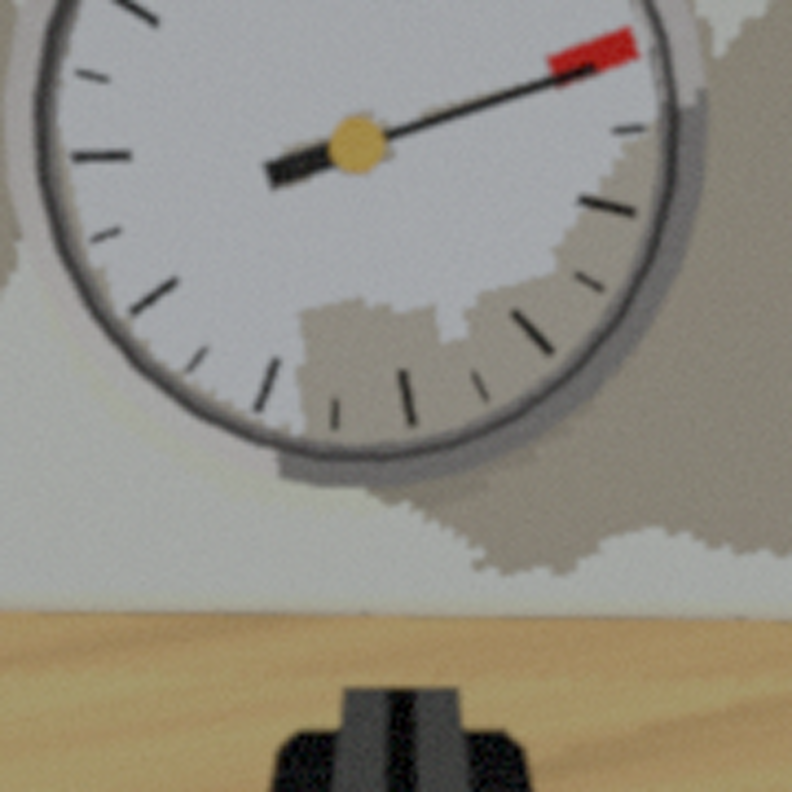

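View pics/sc19.png

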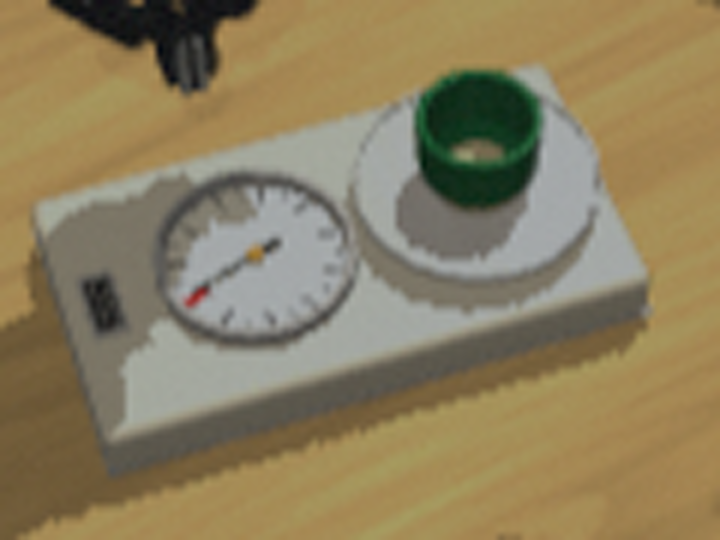

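```bash
cat > meas.py <<'E'
from rel import *
def meas(c,s,hub0,tip0,z=47,n=600):
    # rectify to scale-aligned plane, 10 px/mm
    im=c['img'];h=onz(c,hub0,z,s)[:2];yaw=-.1875
    ex=np.array([np.cos(yaw),np.sin(yaw)]);ey=np.array([-np.sin(yaw),np.cos(yaw)])
    # out pixel: up=+x, left=+y
    src=[];dst=[]
    for a in(-45,45):
        for b in(-45,45):
            P=h+a*ex+b*ey;src.append(proj(c,[P[0],P[1],z],s)[0]);dst.append((300-b*6,300-a*6))
    H=cv2.getPerspectiveTransform(np.float32(src),np.float32(dst));r=cv2.warpPerspective(im,H,(600,600),flags=cv2.INTER_CUBIC)
    I=r.astype(int);yy,xx=np.mgrid[:600,:600]
    gold=(I[...,0]>I[...,2]*1.6)&(I[...,1]>I[...,2]*1.2)&(np.hypot(xx-300,yy-300)<40);hc=np.array([xx[gold].mean(),yy[gold].mean()])
    red=(I[...,0]>2*I[...,1])&(I[...,0]>80);rc=np.array([xx[red].mean(),yy[red].mean()])
    R=np.hypot(xx-hc[0],yy-hc[1]);A=np.arctan2(xx-hc[0],-(yy-hc[1]))
    g=I.max(2);t0=proj(c,[0,0,0],s) ;a0=cv2.perspectiveTransform(np.float32([[tip0]]),H)[0,0];a0=np.arctan2(a0[0]-hc[0],-(a0[1]-hc[1]))
    m=(R>50)&(R<160)&(np.abs(A-a0)<.25);w=np.clip(90-g,0,None)*m;nd=(A*w).sum()/w.sum()
    mk=np.arctan2(rc[0]-hc[0],-(rc[1]-hc[1]))
    # whole card centre from ticks circle: report red radius
    print('needle',round(nd,4),'mark',round(mk,4),'diff',round(nd-mk,4),'r_mark mm',round(np.hypot(*(rc-hc))/6,1),'hubpx',hc.round(1))
    return r
E
python3 -c "
from meas import *
s=env.read_state();c=env.read_camera('wrist')
r=meas(c,s,(311,113),(364,95.5));save('rect1',r)"
```

```text
needle 1.2481 mark 1.2063 diff 0.0417 r_mark mm 37.0 hubpx [298.4 297. ]
```

View pics/rect1.png

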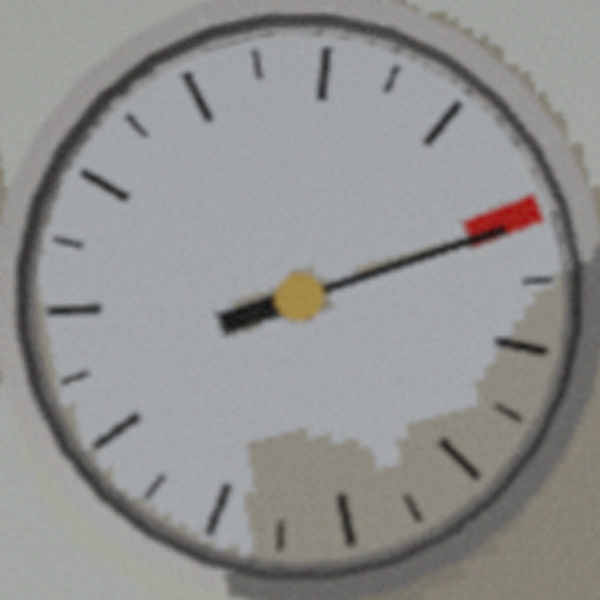

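```bash
python3 -m crank '[[[0,0.01,0.012,0,0],[0,0.017,0.022,0,0],[0,0.017,0.022,0.0,0],[0,0.014,0.018,0,0],[0,0.003,0.004,0,0],[0,0,0,0,0],[0,0,0,0,0]]]'
python3 -c "
from v import *
rel([525.5,-152.6,52])"
```

```text
time_s: 24.2
ee_pos: [512.9, -157.8, 103.8]
tool_rot: [0.996, -0.088, 0.031, 0.004]
contact_force: [-0.3, 0.4, 0.5]
width: 0.1
t 24.2 ee [ 512.9 -157.8  103.8] F [-0.3  0.4  0.5] w 0.1 toolxang -10.1 zaxis [ 0.0604 -0.013  -0.9981] shift [ 8.3 -7.4 52.4]
```

```bash
python3 -m crank '[[[0,0.005,-0.004,0.005,0],[0,0.003,-0.003,0.012,0],[0,0,0,0.015,0],[0,0,0,0.01,0],[0,0,0,0.004,0],[0,0,0,0.001,0],[0,0,0,0,0]]]'
python3 -c "
from v import *
rel([525.5,-152.6,48.3])"
```

```text
time_s: 25.08
ee_pos: [524.8, -150.1, 53.2]
tool_rot: [0.996, -0.086, 0.03, 0.003]
contact_force: [-0.4, -0.8, 0.3]
width: 0.1
t 25.075 ee [ 524.8 -150.1   53.2] F [-0.4 -0.8  0.3] w 0.1 toolxang -9.91 zaxis [ 0.0583 -0.0117 -0.9982] shift [0.9 2.3 5. ]
```

```bash
python3 -m crank '[[[0,0.001,0.002,0.002,0],[0,0,0,0.0015,0],[0,0,0,0.0005,0]]]' | grep -E 'ee_pos|force'; for i in 1 2 3 4; do python3 -m crank '[[[0,0,0,0.0005,0]]]' | grep -E 'ee_pos|force'; done
```

```text
ee_pos: [526.2, -152.9, 49.9]
contact_force: [0.4, 0.4, 0.1]
ee_pos: [526.2, -152.9, 49.5]
contact_force: [0.8, 1.6, -0.0]
ee_pos: [526.3, -152.9, 49.0]
contact_force: [1.1, -0.8, -0.1]
ee_pos: [526.3, -152.9, 48.5]
contact_force: [0.4, -0.8, 0.4]
ee_pos: [526.4, -152.9, 48.2]
contact_force: [-1.5, 0.2, 6.6]
```

```bash
python3 -m crank '[[[0,0,0,0.0006,0]]]' | grep -E 'ee_pos|force'; python3 -m crank '[[[0,-0.003,0,0.0009,0]]]' | grep -E 'ee_pos|force';  python3 -m crank '[[[0,-0.002,0,0.0008,0]]]' | grep -E 'ee_pos|force'; python3 -c "
from ang import *
c=env.read_camera('wrist');save('w20',c['img'],(120,130,440,330),2.5)"
```

```text
ee_pos: [526.4, -152.9, 48.1]
contact_force: [-2.6, 0.2, 9.0]
ee_pos: [525.7, -152.8, 48.2]
contact_force: [2.9, 0.1, 6.5]
ee_pos: [525.6, -152.7, 48.2]
contact_force: [1.4, -0.6, 5.6]
```

View pics/w20.png

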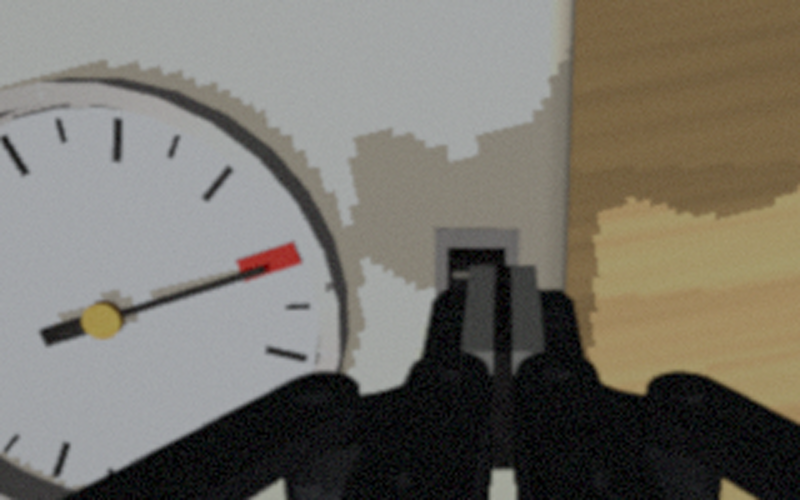

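```bash
python3 -m crank '[[[0,-0.003,0,0.0009,0]]]' | grep -E 'ee_pos|force';  python3 -m crank '[[[0,0,0,0,0]]]' | grep -E 'ee_pos|force'; python3 -c "
from ang import *
c=env.read_camera('wrist');save('w21',c['img'],(120,130,440,330),2.5)"
```

```text
ee_pos: [525.0, -152.6, 48.2]
contact_force: [3.0, 0.1, 6.2]
ee_pos: [525.1, -152.6, 48.4]
contact_force: [-0.5, 0.4, -0.2]
```

View pics/w21.png

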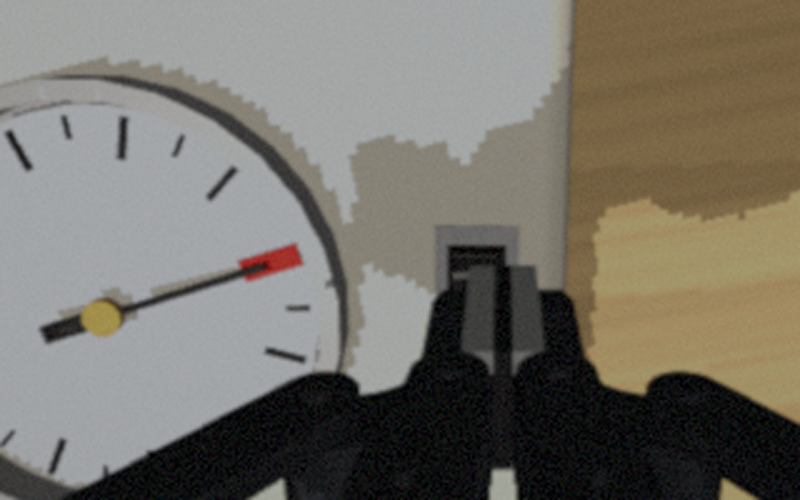

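Looks centred. I'll lift off and check from above.

```bash
python3 -m crank '[[[0,0,0,-0.008,0],[0,0,0,-0.015,0],[0,-0.01,-0.012,-0.018,0],[0,-0.018,-0.022,-0.01,0],[0,-0.018,-0.022,0,0],[0,-0.018,-0.016,0,0],[0,-0.004,-0.005,0,0],[0,0,0,0,0],[0,0,0,0,0],[0,0,0,0,0]]]'
python3 -c "
from meas import *
s=env.read_state();c=env.read_camera('wrist');o,_=ray(c,(0,0),s);print('cam',o);save('w22',c['img'])
c=env.read_camera('top');save('top22',c['img'],(200,130,420,300),3.5)
"
```

```text
time_s: 27.92
ee_pos: [466.6, -64.2, 100.4]
tool_rot: [0.995, -0.088, 0.038, 0.005]
contact_force: [0.4, -0.8, -0.4]
width: 0.2
cam [525.64846269 -73.22070346 248.31317529]
```

View pics/w22.png

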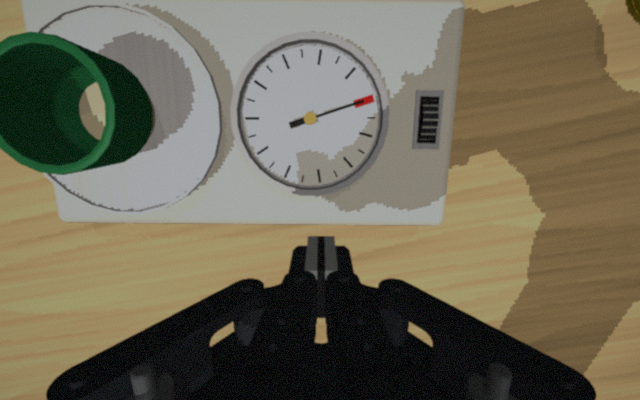

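View pics/top22.png

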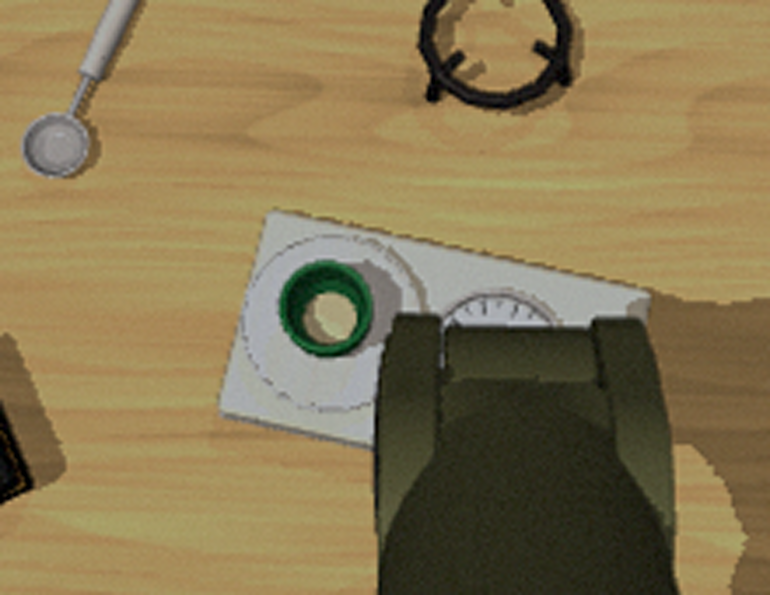

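```bash
python3 -c "
from meas import *
s=env.read_state();c=env.read_camera('wrist');r=meas(c,s,(310,117.5),(365,101));save('rect2',r)
s=env.read_state();c=env.read_camera('wrist');meas(c,s,(310,117.5),(365,101))
c=env.read_camera('top');f=lambda u,v:(200+u/3.5,130+v/3.5)
print(onz(c,f(326.5,309),109),onz(c,f(332,316),65),'pan',onz(c,f(334,323),61))
"
```

```text
needle 1.2516 mark 1.2612 diff -0.0096 r_mark mm 36.9 hubpx [298.2 300.8]
needle 1.2506 mark 1.2605 diff -0.0099 r_mark mm 37.0 hubpx [299.2 299.8]
[558.04902221  42.02386252 109.        ] [562.08260226  41.66279336  65.        ] pan [558.03802641  40.37465136  61.        ]
```

View pics/rect2.png

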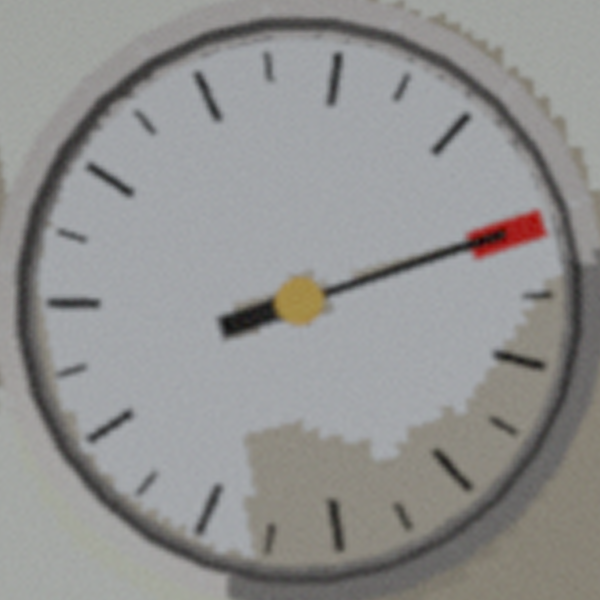

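```bash
python3 -c "
from workcell import env
s=env.read_state();print(s['time_s'],s['qvel'].round(3),s['contact_force'].round(1));print(env.sign_off())"
```

```text
28.175 [-0.005 -0.001 -0.001  0.005  0.001 -0.002 -0.002] [0.6 0.2 0.4]
the job is handed in; nothing more can be done
None
```

The green Oribe bowl is standing upright on the pan, released, and the scale is zeroed for it. I handed the job in at about 28 s, with the robot clear of everything.

- **Bowl:** I gripped it from outside, lowered it onto the pan and let go. The last top view puts it about 2–4 mm from the pan's middle. The cameras disagreed by 4–6 mm on where the pan centre is, so take that figure as approximate.
- **Zeroing:** I rolled the wheel toward the user in three strokes, plus a 1.2 mm correction. I used the tip of the closed gripper, set so only one finger lay over the wheel. The force readings between moves on the wheel never passed 9 N. Early in the first stroke the tip slipped about 1.4 mm when the pressure fell to about 3.5 N.
- **Last check:** from above, the needle tip lies on the red mark, with needle and card about 0.01 rad apart (0.35 mm at the tip). After the first three strokes they were 0.042 rad apart, which is why I made the correction.
- **Other things:** I never touched the trivet, scoop or sweets box. The trivet and scoop stand unchanged in the last top view. That crop shows only the box's edge, so I did not separately check its position at the end.

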